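# Hook a shelf arm into a slotted post and press it home

## Task

The bench-top rack has a shelf arm on one post and none on the other. Take the spare arm of the same length as the fitted one, hook its two claws into the slots of the empty post at the same height as its neighbour, and press it down close to the post until it snaps past the spring catch and sits fully home. Leave the short arm and the other things on the bench where they are.

Things in the scene. Friction and masses are not known exactly. Their poses are not given: they have to be found in the camera images.
- spare_arm_mid (a point): Spare shelf arm to fit, loose, 0.25-0.45 kg, grey steel, upright on the bench: an inverted-U channel 190 mm long, 34 wide, 34 tall, with an upturned lip 12 mm high at its tip. This point: centre of the channel, 17 mm above its underside, 80 mm from the heel, near the balance point; grip across the width here. Axes: x along the arm towards the heel (claw end), y across, z up.
- spare_arm_flange (a point): Heel of the spare arm: an end plate 4 mm thick, 34 wide, rises from the arm's underside to 92 mm above it; its top is folded towards the tip into a flange 34 mm wide and 22 deep. This point: centre of the flange's flat top, 92 mm above the arm's underside, 11 mm in front of the plate's rear face. Press it home here. 207 mm above the bench when home.
- spare_arm_claw (a point): On the plate's rear face, centre line, underside of the upper claw's neck: 70 mm above the arm's underside, 80 mm along x from spare_arm_mid, same axes. Two claws 7 mm thick, 50 mm apart in height: neck 11 mm tall, then a hook 5.5 mm behind the plate hanging 16 mm below the neck (27 mm tall in all). Lower reaches 9 mm behind the plate, the upper's foot 14.5. Fully home = this point on post_slot.
- post_slot (a point): EMPTY post, fixed: centre of the lower edge of its TOP slot, on the front face, 185 mm above the bench. Axes: x into the post (it faces -x), y along the face, z up. Post 40 x 40 mm, 258 tall, front sheet 4 mm. Four slots 11 mm wide, 32 high, lower edges 35, 85, 135, 185 mm up. Upper claw in the top slot, lower claw in the next: straight in with the arm 16-21 mm above home (18.5 best), then down.
- used_slot (a point): The same point on the other post, 180 mm beside the empty one, parallel to it, fixed. It carries the fitted arm, twin of the spare, in its top slots: tip 190 mm out along -x, underside 115 mm above the bench. Both posts: a spring catch inside stops an arm about 12 mm above home; some 10-18 N down, close to the post, drives it past; it snaps in over the last 3 mm. Pushed down farther out, it jams.
- short_arm_mid (a point): A shorter arm (120 mm long, same section, plate and claws), loose, not to be used. This point is the centre of its channel, 50 mm from the heel; axes as for the spare arm.
- tin: Bystander: a low food tin, 74 mm across and 55 mm high, under the shelf arms in front of the rack. Origin at the centre of its underside.
- tin_tall: Bystander: a tall food tin, 74 mm across, 110 mm high. Origin at the centre of its underside.
- carton: Bystander: a carton 80 x 120 x 100 mm. Origin at the centre of its underside.
- tape_gun: Bystander: a tape dispenser about 100 x 50 x 86 mm. Origin at the centre of its underside.
- marker: Bystander: a marker pen 135 mm long, 17 mm thick, lying. Origin under its middle.
- label_roll: Bystander: a roll of labels standing on end, 90 mm across and 60 mm high. Origin at the centre of its underside.
- scanner: Bystander: a hand scanner in its stand, about 85 x 50 x 126 mm high. Origin at the centre of its underside.
There are look-alikes about, which are no part of the job. What is shaped like the part that bears spare_arm_mid but black is not meant.

How it is judged:
By the outcome, as a careful person would: the job done as asked, in the order asked, and still so for the second after the job is handed in, with the robot touching nothing.
It also fails if it takes over 48 s, if anything falls off the work surface, if the arm or the gripper's body presses on something with over 40 N, if the wrist force passes 120 N, or if a joint passes its speed limit or range.

## Robot

A 6-joint arm with a two-finger parallel gripper is mounted at the origin on the work surface. World frame = base frame: x ahead of the robot, y to its left, z up, the work surface at z = 0. Lengths are in mm, angles in rad, forces in N, time in s.
With the tool pointing down it reaches from about 400 to 925 mm from the base axis. Payload 12.5 kg.
Tool frame: the origin (TCP) lies midway between the tips of the shut fingers; the grasp point (between the pads) lies 19 mm behind it; z points along the fingers, y is the line along which they close (so a half turn about z gives the same grasp; the last joint's range is limited). The gripper opens to 95 mm and grips with 3 to 60 N. Pads are 20 mm wide; open, the fingers measure 119 mm over their backs; the gripper's body (75 mm by 180 mm) begins 59 mm behind the grasp point.
Start: joints at [1.155, 0.491, 1.559, -0, 1.092, -0.106], TCP at [190.526, 595.27, 214.661] pointing down, gripper open.
Joint ranges: [-3.1, 3.1], [-0.84, 2.19], [0.05, 2.79], [-1.13, 4.28], [0.06, 2.93], [-2.69, 2.69]. Speed limits (rad/s): [2.22, 2.22, 2.79, 3.14, 3.14, 3.14].

## Interface

Orientations are given as [roll, pitch, yaw] about the fixed x, y, z axes, in that order (R = Rz(yaw) Ry(pitch) Rx(roll)).
In Python, from cell import readout, eyes, env gives the robot as it stands.
- The arm moves only by the tool move_arm, never from a script. Its argument "plan" is a list of rows, each a list of 3 entries, a list of its own where there are three numbers: the turn, a rotation vector about the tool's x, y, z in degrees, then the shift along the tool's x, y, z in m, then the gripper command: -1 is shut, 1 is fully open, values between are in proportion. In form: [[[ax, ay, az], [x, y, z], jaw], ...]. A call has 1 to 5 rows; each row is the pose to reach, as a shift and turn from the pose commanded when the call began, along the tool's axes at that moment; what a row does not reach only later rows make up. A row lasts 1/8 s, in which the tool goes at most 62.5 mm and 10.7 degrees, less where a joint would pass 70% of its speed; a pose out of reach is approached as far as the arm can. A call with a gripper value outside its range is refused whole. The fingers move at their own pace and stop on an object; the grip force is fixed at half the most. Time passes only in rows, so rows that repeat a pose let the fingers close. It gives the time, the measured TCP pose, the force, the opening and the grip force at its end, in the units of the state.
- readout.state(): the state, without advancing time (a new reading comes with each control period).
- eyes.read_camera(name): name is "side" or "top" or "wrist"; returns a dict with "img" (420x560x3 uint8, red, green, blue), "K" (3x3 intrinsics, pixels), "dist" ([k1, k2, p1, p2, k3] as OpenCV has them; the pictures are not rectified), "extrinsics" (4x4, takes a point from camera to world coordinates). Camera axes: x right, y up, looking along -z (the intrinsics and any distortion apply to the point x, -y, -z); pixel columns grow to the right and rows downward; lengths in mm; the calibration is good to about 2 mm. A picture is of the moment at which its call begins. There is no depth.
- env.job_done(): hands the job in; it is judged then, once.
Trained networks look in a picture, given as the dict that the camera call returned (one of the last four; its "shot" number tells which), for a name from the list of things; names that differ only in an ending like _2 or _b are one class to them, and where a whole thing is asked for, a point or a joint stands for the part that bears it (a point fixed in the world has none). Each returns a list of dicts, best first, with "score" (0 to 1); they miss things now and then, are a little off and sometimes report something else, mostly with a low value. They report only what shows in the picture. A call takes as long as a camera call. They do not tell look-alikes from the thing itself.
- eyes.cut_out(picture, name): "mask" (420x560 bool, what is visible of it) and "uv" ([column, row] in pixels, amid what is visible of it).
The state is a dict: "t": time; "joints": joint angles; "qvel": joint speeds; "tau": joint torques, N m; "eef_pos": TCP position; "tcp_rot": TCP orientation; "ft_force": force on the tool from outside, world axes, zero at the start; "moment": the same for the moment, N m; "opening": opening from 0.0 (shut) to 1.0 (fully open); "grip_force": force on a finger pad.
Only numpy, scipy, OpenCV 4.12 (cv2) and the standard library are available. Lean on these libraries where they do the work, as an engineer would, in place of code of your own. Each camera call takes 0.05 s, during which the arm holds its last target. There are 200 camera calls.

## Working session

There is one attempt and no reset: what is moved stays moved. The work goes in short steps, Python scripts to look and compute and a tool call to move; the robot and the scene stay as the last step left them, time stands still between calls to the robot, and variables do not carry over. Pictures are saved under pics/ and viewed, at most 10 in all, crops included, and the job is handed in when it is done.

Besides the shell and the picture viewer there is one more tool, called after "Request:" as name(argument=value, ...), one argument or row to a line, values as JSON. move_arm: Moves the arm, as the interface text tells. Its arguments: {"type":"object","properties":{"plan":{"type":"array","items":{"type":"array"}}},"required":["plan"]}

```bash
mkdir -p pics; ls
cat > h.py <<'E'
import numpy as np, cv2
from cell import readout, eyes, env
def ray(p,uv):
    q=cv2.undistortPoints(np.array([[uv]],float),np.array(p["K"],float),np.array(p["dist"],float))[0,0]
    E=np.array(p["extrinsics"]); d=E[:3,:3]@np.array([q[0],-q[1],-1.0]); return E[:3,3],d
def onz(p,uv,z):
    o,d=ray(p,uv); return o+d*(z-o[2])/d[2]
def proj(p,X):
    E=np.array(p["extrinsics"]); X=np.atleast_2d(X).astype(float)
    c=(X-E[:3,3])@E[:3,:3]; c=c*[1,-1,-1]
    return cv2.projectPoints(c,np.zeros(3),np.zeros(3),np.array(p["K"],float),np.array(p["dist"],float))[0][:,0]
def tri(rs):
    A=np.zeros((3,3));b=np.zeros(3)
    for o,d in rs:
        d=d/np.linalg.norm(d);M=np.eye(3)-np.outer(d,d);A+=M;b+=M@o
    return np.linalg.solve(A,b)
def shot(n,f):
    p=eyes.read_camera(n); cv2.imwrite(f"pics/{f}.png",p["img"][:,:,::-1]); return p
E
python3 - <<'E'
from h import *
import pickle
T=shot("top","top1");S=shot("side","side1")
for n,p in(("top",T),("side",S)):
    print(n,np.round(p["extrinsics"],3).tolist(),np.round(p["K"],1).tolist())
    for k in["spare_arm_mid","spare_arm_flange","spare_arm_claw","post_slot","used_slot","short_arm_mid","tin"]:
        r=eyes.cut_out(p,k)
        print(k,[(round(x["score"],2),np.round(x["uv"]).tolist(),int(x["mask"].sum())) for x in r[:4]])
pickle.dump((T,S),open("p1.pkl","wb"))
print(readout.state())
E
```

```text
pics
top [[0.003, 0.986, -0.166, 292.146], [-1.0, 0.007, 0.021, -48.598], [0.022, 0.165, 0.986, 1360.226], [0.0, 0.0, 0.0, 1.0]] [[515.4, 0.0, 273.3], [0.0, 515.4, 210.6], [0.0, 0.0, 1.0]]
spare_arm_mid [(0.69, [360.0, 350.0], 1370)]
spare_arm_flange [(0.76, [338.0, 239.0], 1064), (0.62, [357.0, 352.0], 1419), (0.42, [326.0, 170.0], 762)]
spare_arm_claw [(0.8, [358.0, 350.0], 1376), (0.73, [337.0, 242.0], 987), (0.16, [415.0, 205.0], 279)]
post_slot [(0.84, [148.0, 224.0], 918)]
used_slot [(0.88, [163.0, 150.0], 2490), (0.65, [336.0, 243.0], 1038)]
short_arm_mid [(0.66, [326.0, 171.0], 726)]
tin [(0.62, [212.0, 198.0], 754)]
side [[0.985, 0.147, -0.096, 379.449], [-0.174, 0.767, -0.618, -647.137], [-0.017, 0.625, 0.781, 893.496], [0.0, 0.0, 0.0, 1.0]] [[387.8, 0.0, 278.4], [0.0, 387.8, 211.6], [0.0, 0.0, 1.0]]
spare_arm_mid [(0.91, [281.0, 308.0], 1307), (0.81, [162.0, 348.0], 1776), (0.59, [342.0, 384.0], 432)]
spare_arm_flange [(0.98, [280.0, 304.0], 1319), (0.63, [160.0, 344.0], 1918), (0.41, [259.0, 133.0], 1225)]
spare_arm_claw [(0.94, [279.0, 304.0], 1314), (0.55, [161.0, 348.0
[... 186 characters left out ...]
95.0], 675)]
{'t': 0.8, 'joints': array([ 1.15541049e+00,  4.90896250e-01,  1.55890815e+00,  5.85943282e-06,
        1.09169726e+00, -1.05596389e-01]), 'qvel': array([-1.46889798e-05, -1.00208044e-04,  1.29835507e-04,  2.45205601e-04,
       -5.12632458e-04, -2.00729240e-03]), 'tau': array([-1.78421109e-03, -6.12415981e+01, -2.58418250e+01,  6.92516961e-02,
        4.45114402e-02, -3.09478207e-05]), 'eef_pos': array([190.51693746, 595.26972804, 214.66046184]), 'tcp_rot': array([3.14150162e+00, 4.41912166e-06, 2.83180051e+00]), 'ft_force': array([-0.15642431, -0.34901006,  1.1672382 ]), 'moment': array([-0.02623163, -0.01792741,  0.00430196]), 'grip_force': 0.0, 'opening': 0.9995379028506141}
```

View pics/top1.png

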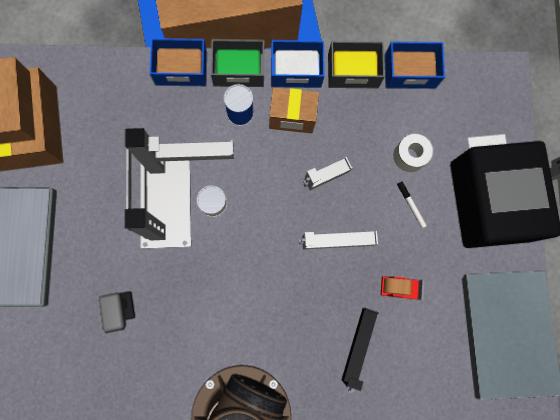

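View pics/side1.png

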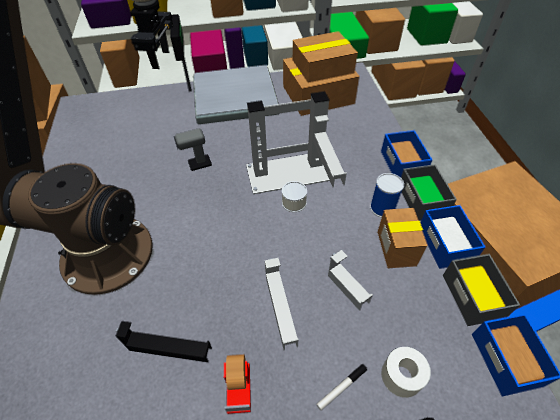

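The top view shows the grey spare at (340,240), heel at left (303,240). The empty post is at (140,222) and the fitted arm at (195,150). The black look-alike is at (360,350). The side view agrees: spare at (281,305), empty post at (257,135).

Run:
```python
from h import *
import pickle
T,S=pickle.load(open("p1.pkl","rb"))
def c(p,x,y,w,h,k): return cv2.resize(p["img"][y:y+h,x:x+w,::-1],None,fx=k,fy=k,interpolation=cv2.INTER_CUBIC)
# post: top 100x75 -> x4 ; side
a=c(T,115,120,130,97,3);a=np.vstack([c(T,120,195,80,60,5),c(S,235,90,80,60,5)])
b=np.vstack([c(T,295,215,100,50,4),c(S,255,250,100,100,4)[:400]])
b=b[:600]
cv2.imwrite("pics/z1.png",np.hstack([a,b]))
```

```text
(no output)
```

View pics/z1.png

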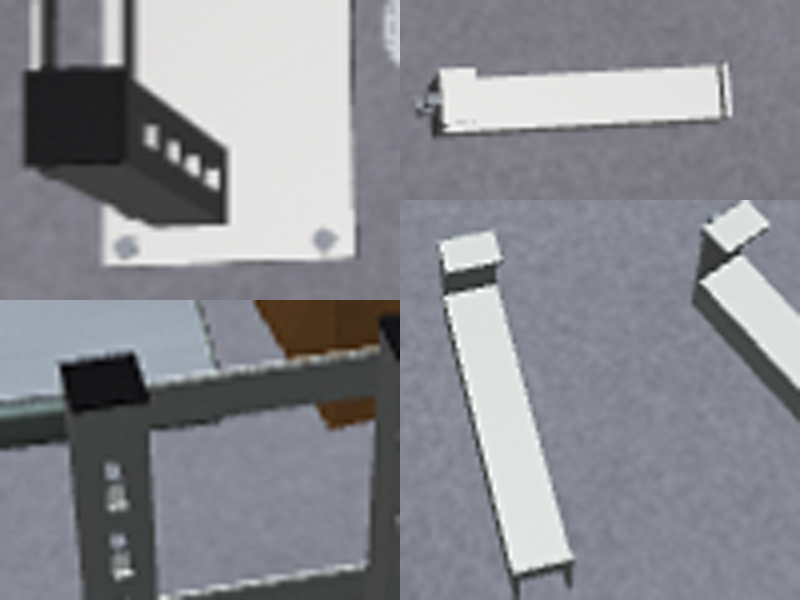

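The crops give the corners of the post cap and foot and of the spare's flange and lip, which are enough to fit both poses.

```bash
cat > fit.py <<'E'
from h import *
import pickle
from scipy.optimize import least_squares
T,S=pickle.load(open("p1.pkl","rb"))
def px(u,v,k,ox,oy): return np.array([(u+.5)/k-.5+ox,(v+.5)/k-.5+oy])
def fit(obs,x0):
    def place(q,L): c,s=np.cos(q[2]),np.sin(q[2]); return [q[0]+c*L[0]-s*L[1],q[1]+s*L[0]+c*L[1],L[2]]
    def f(q): return np.concatenate([proj(p,place(q,L))[0]-o for p,o,L in obs])
    r=least_squares(f,x0,loss="soft_l1",x_scale=[10,10,.1]); return r.x,f(r.x).reshape(-1,2)
t=lambda u,v:px(u,v,5,120,195); s=lambda u,v:px(u,v-300,5,235,90)
# post frame: origin front face centre, x into post (+Y world)-> yaw~pi/2, y local = -X world
post=[(T,t(126,70),(0,-20,258)),(T,t(127,165),(0,20,258)),(T,t(24,72),(40,-20,258)),(T,t(25,163),(40,20,258)),
 (T,t(227,224),(0,20,3)),(T,t(227,148),(0,-20,3)),
 (S,s(75,413),(0,20,258)),(S,s(148,400),(0,-20,258)),(S,s(60,366),(40,20,258)),(S,s(138,352),(40,-20,258))]
t=lambda u,v:px(u-400,v,4,295,215); s=lambda u,v:px(u-400,v-200,4,255,250)
arm=[(T,t(440,68),(80,-17,92)),(T,t(476,68),(58,-17,92)),(T,t(725,62),(-110,-17,46)),(T,t(731,117),(-110,17,46)),
 (S,s(440,241),(80,17,92)),(S,s(493,232),(80,-17,92)),(S,s(447,272),(58,17,92)),(S,s(502,263),(58,-17,92))]
if __name__=="__main__":
    for n,o,x0 in(("post",post,[300,330,1.57]),("arm",arm,[250,-200,1.57])):
        q,r=fit(o,x0);print(n,np.round(q,3));print(np.round(r,1).tolist())
    q,_=fit([a for a in arm if a[0] is T],[250,-200,1.57]);print(q)
    q,_=fit([a for a in arm if a[0] is S],[250,-200,1.57]);print(q)
    q,_=fit([a for a in post if a[0] is T],[250,-200,1.57]);print(q)
    q,_=fit([a for a in post if a[0] is S],[250,-200,1.57]);print(q)
E
python3 fit.py
```

```text
post [460.431 206.152   1.613]
[[-1.0, -0.4], [-1.2, -1.0], [0.7, -0.2], [0.3, 0.0], [0.7, 0.2], [0.6, 0.4], [-0.3, -0.6], [-0.2, -0.3], [0.2, -0.0], [-1.0, 0.6]]
arm [ 439.549 -233.605    1.626]
[[-0.3, 0.2], [-0.5, -0.2], [0.5, 0.4], [0.1, -0.2], [-0.2, 0.4], [0.3, -0.2], [-0.1, 0.4], [0.1, -0.3]]
[ 439.61461506 -233.76638577    1.62675021]
[ 437.30270648 -233.52607163    1.5938536 ]
[460.03076363 206.33142065   1.61179049]
[461.16042779 205.50718016   1.61109356]
```

```bash
cat >> h.py <<'E'
from scipy.spatial.transform import Rotation as Ro
def go(pos,yaw,s=None):
    "shift/turn in tool axes from the present pose to pos(mm), tool down with yaw"
    s=s or readout.state(); R=Ro.from_euler("xyz",s["tcp_rot"]); G=Ro.from_euler("xyz",[np.pi,0,yaw])
    print("turn",np.round((R.inv()*G).as_rotvec(degrees=True),2),"shift",np.round(R.inv().apply(np.array(pos)-s["eef_pos"])/1000,4))
E
python3 - <<'E'
from h import *
go([450,250,400],1.626)
E
```

```text
turn [ 0.   -0.   69.09] shift [-0.3524 -0.2497 -0.1854]
```

Request:
move_arm(
  plan=[
    [[0,0,0],[0,0,-0.06],1],
    [[0,0,69],[-0.352,-0.25,-0.185],1],
    [[0,0,69],[-0.352,-0.25,-0.185],1],
    [[0,0,69],[-0.352,-0.25,-0.185],1],
    [[0,0,69],[-0.352,-0.25,-0.185],1],
  ],
)

```text
t: 1.42
eef_pos: [335.4, 401.5, 344.9]
tcp_rot: [3.141, -0.0, 2.076]
ft_force: [1.0, -0.1, 0.2]
opening: 0.999
grip_force: 0.0
```

Run:
```python
from h import *
go([450,120,400],1.62)
```

```text
turn [ 3.000e-02 -1.000e-02  2.612e+01] shift [-0.3018 -0.0359 -0.0552]
```

Request:
move_arm(
  plan=[
    [[0,0,26],[-0.302,-0.036,-0.055],1],
    [[0,0,26],[-0.302,-0.036,-0.055],1],
    [[0,0,26],[-0.302,-0.036,-0.055],1],
    [[0,0,26],[-0.302,-0.036,-0.055],1],
    [[0,0,26],[-0.302,-0.036,-0.055],1],
  ],
)

```text
t: 2.05
eef_pos: [451.2, 120.1, 399.8]
tcp_rot: [3.141, -0.0, 1.628]
ft_force: [0.1, 0.9, -0.2]
opening: 0.996
grip_force: 0.0
```

Run:
```python
from h import *
import pickle
W=shot("wrist","w1"); pickle.dump(W,open("w1.pkl","wb"))
print(np.round(W["extrinsics"],3).tolist(),W["K"]); s=readout.state(); print(s["eef_pos"],s["tcp_rot"])
from fit import *
q=[460.4,206.2,1.613]
c,sn=np.cos(q[2]),np.sin(q[2])
for L in [(0,-20,258),(0,20,258),(0,0,185),(0,0,135)]:
    print(L,proj(W,[q[0]+c*L[0]-sn*L[1],q[1]+sn*L[0]+c*L[1],L[2]])[0])
go([439.5,-233.6,200],1.626)
```

```text
[[0.998, -0.054, -0.016, 446.525], [0.057, 0.966, 0.252, 190.606], [0.001, -0.253, 0.967, 569.767], [0.0, 0.0, 0.0, 1.0]] [[338.41387298   0.         278.25149464]
 [  0.         338.41387298 202.47050238]
 [  0.           0.           1.        ]]
[453.5944913  115.41996116 400.69479768] [3.13915627e+00 2.01721944e-03 1.62493968e+00]
(0, -20, 258) [317.36116691  96.68635966]
(0, 20, 258) [271.80340764  96.03012224]
(0, 0, 185) [291.36625161  99.72619395]
(0, 0, 135) [289.79182545 101.36731624]
turn [ 0.14  0.12 -0.06] shift [-0.3473 -0.0335  0.2013]
```

View pics/w1.png

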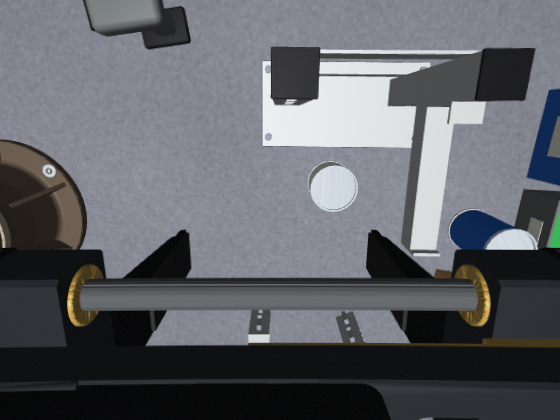

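The wrist view shows the empty post's cap front corners at about (272,103) and (319,101), close to the prediction. The arm was still settling, so I'll go on to the spare.

Request:
move_arm(
  plan=[
    [[0,0,0],[-0.347,-0.0335,0.12],1],
    [[0,0,0],[-0.347,-0.0335,0.12],1],
    [[0,0,0],[-0.347,-0.0335,0.12],1],
    [[0,0,0],[-0.347,-0.0335,0.12],1],
    [[0,0,0],[-0.347,-0.0335,0.12],1],
  ],
)

```text
t: 2.72
eef_pos: [439.0, -175.0, 297.1]
tcp_rot: [3.141, 0.0, 1.628]
ft_force: [0.5, 1.5, 0.0]
opening: 0.998
grip_force: 0.0
```

Request:
move_arm(
  plan=[
    [[0,0,0],[0,0,0],1],
    [[0,0,0],[0,0,0],1],
    [[0,0,0],[0,0,0],1],
  ],
)

```text
t: 3.1
eef_pos: [439.6, -172.1, 298.0]
tcp_rot: [3.141, 0.0, 1.63]
ft_force: [0.6, -0.2, 0.6]
opening: 0.998
grip_force: 0.0
```

Run:
```python
from h import *
import pickle
s=readout.state(); print(s["eef_pos"],s["tcp_rot"])
W=shot("wrist","w2"); pickle.dump(W,open("w2.pkl","wb"))
print(np.round(W["extrinsics"],3).tolist())
q=[439.5,-233.6,1.626]
c,sn=np.cos(q[2]),np.sin(q[2])
for L in [(80,17,92),(80,-17,92),(58,17,92),(58,-17,92),(-110,17,46),(-110,-17,46)]:
    print(L,proj(W,[q[0]+c*L[0]-sn*L[1],q[1]+sn*L[0]+c*L[1],L[2]])[0])
```

```text
[ 439.6250635  -172.07500132  298.00207166] [3.14063817e+00 3.56541529e-04 1.62954029e+00]
[[0.998, -0.056, -0.016, 434.765], [0.058, 0.966, 0.253, -101.498], [0.001, -0.253, 0.967, 467.907], [0.0, 0.0, 0.0, 1.0]]
(80, 17, 92) [260.06018861 162.18810874]
(80, -17, 92) [290.60640298 162.28156111]
(58, 17, 92) [260.26815478 181.62468727]
(58, -17, 92) [290.36059198 181.71218828]
(-110, 17, 46) [263.14149344 294.43690216]
(-110, -17, 46) [287.69994753 294.48723331]
```

View pics/w2.png

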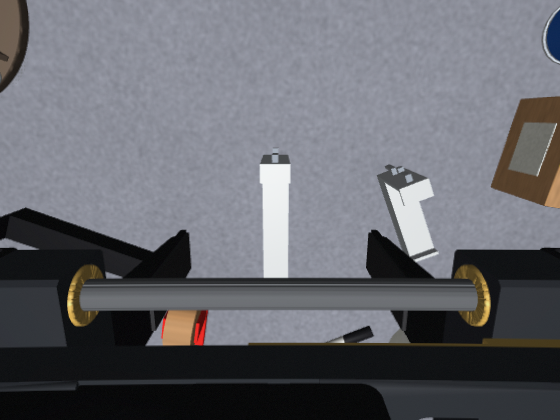

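The wrist view puts the spare's flange corners at about (260,163)–(290,183), within 1 px of the fit. I'll go down to grip it.

Run:
```python
from h import *
go([439.5,-234,4],1.626)
```

```text
turn [0.05 0.02 0.22] shift [-0.0617 -0.0041  0.294 ]
```

Request:
move_arm(
  plan=[
    [[0,0,0.2],[-0.062,-0.004,0.05],1],
    [[0,0,0.2],[-0.062,-0.004,0.1],1],
    [[0,0,0.2],[-0.062,-0.004,0.15],1],
    [[0,0,0.2],[-0.062,-0.004,0.2],1],
    [[0,0,0.2],[-0.062,-0.004,0.24],1],
  ],
)

```text
t: 3.78
eef_pos: [439.3, -234.3, 56.1]
tcp_rot: [3.141, -0.0, 1.626]
ft_force: [0.4, -0.1, 0.7]
opening: 0.999
grip_force: 0.0
```

Run:
```python
from h import *
go([439.5,-234,4],1.626)
```

```text
turn [ 0.01 -0.    0.01] shift [0.0003 0.0002 0.0521]
```

Request:
move_arm(
  plan=[
    [[0,0,0],[0,0,0.03],1],
    [[0,0,0],[0,0,0.052],1],
    [[0,0,0],[0,0,0.052],1],
    [[0,0,0],[0,0,0.052],-1],
    [[0,0,0],[0,0,0.052],-1],
  ],
)

```text
t: 4.4
eef_pos: [439.5, -235.3, 6.5]
tcp_rot: [3.14, 0.001, 1.625]
ft_force: [0.8, -0.3, -0.2]
opening: 0.846
grip_force: 0.0
```

Request:
move_arm(
  plan=[
    [[0,0,0],[0,0,0],-1],
    [[0,0,0],[0,0,0],-1],
    [[0,0,0],[0,0,0],-1],
    [[0,0,0],[0,0,0],-1],
    [[0,0,0],[0,0,0],-1],
  ],
)

```text
t: 5.03
eef_pos: [439.0, -235.3, 5.4]
tcp_rot: [3.141, -0.0, 1.625]
ft_force: [-0.5, -0.4, 0.0]
opening: 0.356
grip_force: 30.0
```

Request:
move_arm(
  plan=[
    [[0,0,0],[0,0,-0.03],-1],
    [[0,0,0],[0,0,-0.08],-1],
    [[0,0,0],[0,0,-0.135],-1],
    [[0,0,0],[0,0,-0.135],-1],
    [[0,0,0],[0,0,-0.135],-1],
  ],
)

```text
t: 5.65
eef_pos: [438.4, -234.9, 139.6]
tcp_rot: [-3.141, -0.001, 1.625]
ft_force: [0.4, 0.2, -3.6]
opening: 0.354
grip_force: 30.0
```

Run:
```python
from h import *
go([466.3,65,139],1.613)
print(readout.state()["ft_force"],readout.state()["moment"])
```

```text
turn [-0.05 -0.05  0.66] shift [0.298  0.044  0.0008]
[ 0.36698049  0.24067053 -3.58849443] [-0.10393721  0.10112202 -0.04869334]
```

Request:
move_arm(
  plan=[
    [[0,0,0.7],[0.05,0.008,0],-1],
    [[0,0,0.7],[0.1,0.015,0],-1],
    [[0,0,0.7],[0.15,0.022,0],-1],
    [[0,0,0.7],[0.2,0.03,0],-1],
    [[0,0,0.7],[0.25,0.037,0],-1],
  ],
)

```text
t: 6.28
eef_pos: [461.6, 18.0, 138.6]
tcp_rot: [-3.138, -0.001, 1.612]
ft_force: [1.0, 0.1, -3.3]
opening: 0.356
grip_force: 30.0
```

Request:
move_arm(
  plan=[
    [[0,0,0],[0.025,0.004,0],-1],
    [[0,0,0],[0.048,0.007,0],-1],
    [[0,0,0],[0.048,0.007,0],-1],
    [[0,0,0],[0.048,0.007,0],-1],
    [[0,0,0],[0.048,0.007,0],-1],
  ],
)

```text
t: 6.9
eef_pos: [467.2, 63.9, 140.0]
tcp_rot: [-3.141, -0.0, 1.611]
ft_force: [0.4, 0.2, -3.2]
opening: 0.355
grip_force: 30.0
```

Run:
```python
from h import *
import pickle
s=readout.state(); print(s["eef_pos"],s["tcp_rot"])
W=shot("wrist","w3");S=shot("side","s3");T=shot("top","t3"); pickle.dump((W,S,T),open("p3.pkl","wb"))
def c(p,x,y,w,h,k): return cv2.resize(p["img"][y:y+h,x:x+w,::-1],None,fx=k,fy=k,interpolation=cv2.INTER_CUBIC)
def loc(q,L): c_,s_=np.cos(q[2]),np.sin(q[2]); return [q[0]+c_*L[0]-s_*L[1],q[1]+s_*L[0]+c_*L[1],L[2]]
q=[460.4,206.2,1.613]
for n,p in(("W",W),("S",S),("T",T)):
    print(n,"post cap FL,FR,BL,BR, slot",np.round([proj(p,loc(q,L))[0] for L in[(0,20,258),(0,-20,258),(40,20,258),(40,-20,258),(0,0,185)]],1).tolist())
    m=[s["eef_pos"][0],s["eef_pos"][1]+1,s["tcp_rot"][2]];z=s["eef_pos"][2]-5.4
    print(n,"flange RL RR FL FR",np.round([proj(p,loc(m,L))[0] for L in[(80,17,92+z),(80,-17,92+z),(58,17,92+z),(58,-17,92+z)]],1).tolist())
cv2.imwrite("pics/z3.png",np.hstack([c(W,200,30,160,120,2.5) if 0 else c(W,220,40,133,200,3),np.vstack([c(S,235,90,133,100,3),c(T,120,180,133,100,3)])]))
```

```text
[467.23522215  63.91066419 139.95569905] [-3.14061000e+00 -2.88693571e-05  1.61140585e+00]
W post cap FL,FR,BL,BR, slot [[17.8, -836.8], [521.7, -838.5], [-317.6, -3276.7], [831.6, -3286.6], [276.1, -139.4]]
W flange RL RR FL FR [[206.1, 67.0], [354.4, 66.9], [211.2, 162.8], [349.1, 162.8]]
S post cap FL,FR,BL,BR, slot [[249.2, 111.6], [264.0, 109.3], [246.8, 102.8], [261.2, 100.6], [258.2, 131.9]]
S flange RL RR FL FR [[255.6, 135.2], [268.3, 133.3], [257.1, 140.7], [270.0, 138.6]]
T post cap FL,FR,BL,BR, slot [[143.8, 226.6], [143.8, 208.2], [124.9, 227.3], [125.0, 208.8], [151.0, 222.2]]
T flange RL RR FL FR [[175.0, 225.7], [175.0, 210.5], [185.1, 225.4], [184.9, 210.2]]
```

View pics/z3.png

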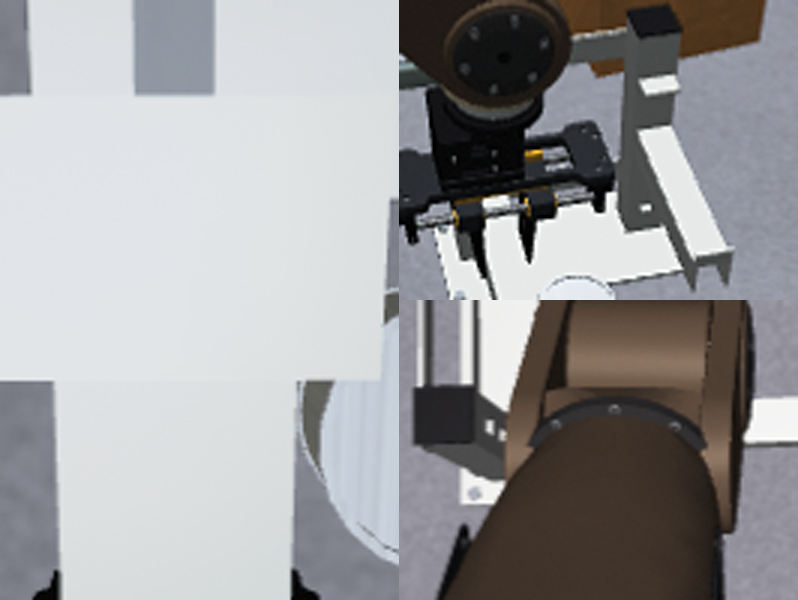

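The wrist crop shows the flange rear edge at row 72 and front edge at row 167, so the arm sits about 1 mm closer than assumed, squarely in the grip. I'll raise it to see the post cap with the arm at rest.

Request:
move_arm(
  plan=[
    [[0,0,0],[0,0,-0.06],-1],
    [[0,0,0],[0,0,-0.12],-1],
    [[0,0,0],[0,0,-0.18],-1],
    [[0,0,0],[0,0,-0.23],-1],
    [[0,0,0],[0,0,-0.26],-1],
  ],
)

```text
t: 7.68
eef_pos: [467.3, 64.3, 403.0]
tcp_rot: [3.139, 0.0, 1.612]
ft_force: [0.7, 0.0, -3.9]
opening: 0.353
grip_force: 30.0
```

Request:
move_arm(
  plan=[
    [[0,0,0],[0,0,0],-1],
    [[0,0,0],[0,0,0],-1],
    [[0,0,0],[0,0,0],-1],
    [[0,0,0],[0,0,0],-1],
  ],
)

```text
t: 8.18
eef_pos: [467.3, 64.6, 399.5]
tcp_rot: [-3.14, -0.0, 1.612]
ft_force: [0.3, -0.4, -2.5]
opening: 0.357
grip_force: 30.0
```

Run:
```python
from h import *
import pickle
s=readout.state(); print(s["eef_pos"],s["tcp_rot"])
W=shot("wrist","w4");S=shot("side","s4"); pickle.dump((W,S),open("p4.pkl","wb"))
def c(p,x,y,w,h,k): return cv2.resize(p["img"][y:y+h,x:x+w,::-1],None,fx=k,fy=k,interpolation=cv2.INTER_CUBIC)
def loc(q,L): c_,s_=np.cos(q[2]),np.sin(q[2]); return [q[0]+c_*L[0]-s_*L[1],q[1]+s_*L[0]+c_*L[1],L[2]]
q=[460.4,206.2,1.613]
for n,p in(("W",W),("S",S)):
    print(n,"post cap FL,FR,BL,BR, slots",np.round([proj(p,loc(q,L))[0] for L in[(0,20,258),(0,-20,258),(40,20,258),(40,-20,258),(0,0,185),(0,0,217),(0,20,3),(0,-20,3)]],1).tolist())
cv2.imwrite("pics/z4.png",np.vstack([c(W,200,0,160,75,5)[:375],np.hstack([c(S,235,85,100,56,4),c(S,235,85,100,56,4)])]))
```

```text
[467.33624102  64.58525329 399.53450933] [-3.14000430e+00 -1.45537533e-04  1.61231382e+00]
W post cap FL,FR,BL,BR, slots [[253.6, 24.9], [301.8, 24.8], [252.5, -31.2], [302.7, -31.3], [277.9, 42.8], [277.8, 35.9], [265.3, 66.5], [291.0, 66.5]]
S post cap FL,FR,BL,BR, slots [[249.2, 111.6], [264.0, 109.3], [246.8, 102.8], [261.2, 100.6], [258.2, 131.9], [257.6, 122.8], [255.3, 177.9], [267.7, 175.8]]
```

View pics/z4.png

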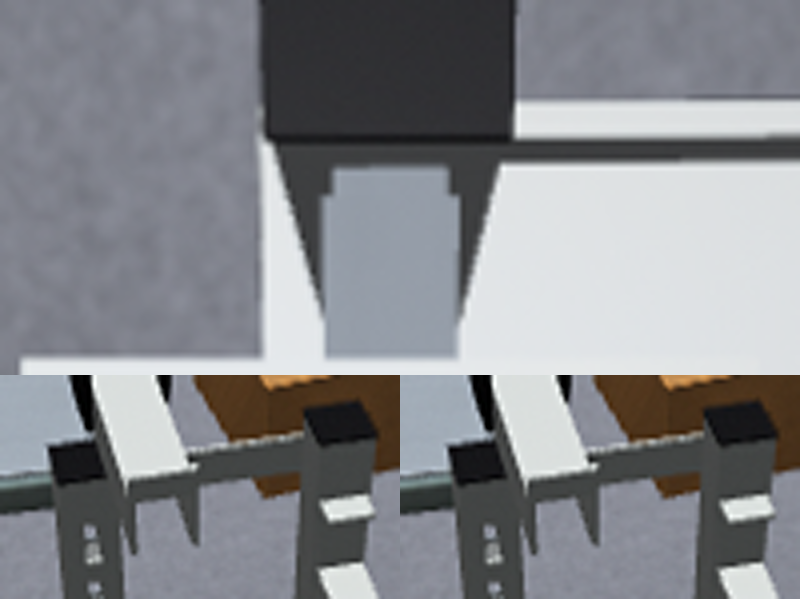

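The wrist crop puts the post about 0.4 mm left of the fit, at column 277.3. The claws are centred at 277.7 and the cap overhangs by about 1 mm. I'll shift 1.2 mm toward −x, go down and then in.

Request:
move_arm(
  plan=[
    [[0,0,0],[0,-0.0012,0.06],-1],
    [[0,0,0],[0,-0.0012,0.12],-1],
    [[0,0,0],[0,-0.0012,0.18],-1],
    [[0,0,0],[0,-0.0012,0.23],-1],
    [[0,0,0],[0,-0.0012,0.26],-1],
  ],
)

```text
t: 8.9
eef_pos: [465.5, 64.6, 138.2]
tcp_rot: [-3.139, -0.0, 1.612]
ft_force: [0.6, -0.4, -2.7]
opening: 0.355
grip_force: 30.0
```

Request:
move_arm(
  plan=[
    [[0,0,0],[0,0,0],-1],
    [[0,0,0],[0,0,0],-1],
    [[0,0,0],[0.02,0,0],-1],
    [[0,0,0],[0.035,0,0],-1],
    [[0,0,0],[0.035,0,0],-1],
  ],
)

```text
t: 9.52
eef_pos: [465.1, 100.4, 141.3]
tcp_rot: [3.14, -0.0, 1.614]
ft_force: [-0.1, 0.0, -2.7]
opening: 0.355
grip_force: 30.0
```

Run:
```python
from h import *
s=readout.state(); print(s["eef_pos"],s["tcp_rot"],s["ft_force"])
# target: 6 mm short of the face
d=80+6; print("approach"); go([460.1-d*np.cos(1.613),206.2-d*np.sin(1.613),139],1.613)
```

```text
[465.07374313 100.38176412 141.32603901] [ 3.13982714e+00 -1.29082726e-04  1.61398388e+00] [-0.09813984  0.03880717 -2.6605208 ]
approach
turn [ 0.1  -0.01  0.06] shift [ 0.0199 -0.0005  0.0023]
```

Request:
move_arm(
  plan=[
    [[0,0,0],[0.002,-0.0004,0.001],-1],
    [[0,0,0],[0.004,-0.0004,0.001],-1],
    [[0,0,0],[0.004,-0.0004,0.001],-1],
    [[0,0,0],[0.004,-0.0004,0.001],-1],
  ],
)

```text
t: 10.02
eef_pos: [464.3, 103.4, 139.4]
tcp_rot: [-3.142, -0.0, 1.612]
ft_force: [0.4, -0.2, -3.9]
opening: 0.358
grip_force: 30.0
```

Run:
```python
from h import *
for i in range(4):
    s=readout.state(); print(s["eef_pos"],s["ft_force"]); S=shot("side","s5")
```

```text
[464.25288948 103.36971319 139.41357662] [ 0.41275069 -0.22111429 -3.91199733]
[464.23902746 103.37945594 139.42159221] [ 1.02532076 -0.50887646 -3.24961617]
[464.24926839 103.39557715 139.42027685] [ 0.333584   -0.43922828 -3.13492861]
[464.23373125 103.41452629 139.41183647] [-1.44888655  0.2241437  -2.74255309]
```

Request:
move_arm(
  plan=[
    [[0,0,0],[0.004,0,0.0005],-1],
    [[0,0,0],[0.008,0,0.0005],-1],
    [[0,0,0],[0.012,0,0.0005],-1],
    [[0,0,0],[0.012,0,0.0005],-1],
  ],
)

```text
t: 10.72
eef_pos: [463.7, 115.9, 139.0]
tcp_rot: [3.141, -0.0, 1.613]
ft_force: [0.1, 0.1, -2.8]
opening: 0.357
grip_force: 30.0
```

Request:
move_arm(
  plan=[
    [[0,0,0],[0.003,0,0],-1],
    [[0,0,0],[0.006,0,0],-1],
    [[0,0,0],[0.008,0,0],-1],
    [[0,0,0],[0.008,0,0],-1],
  ],
)

```text
t: 11.22
eef_pos: [463.4, 123.6, 138.9]
tcp_rot: [3.142, -0.0, 1.613]
ft_force: [0.3, -0.4, -3.3]
opening: 0.353
grip_force: 30.0
```

Request:
move_arm(
  plan=[
    [[0,0,0],[0.001,0,0],-1],
    [[0,0,0],[0.002,0,0],-1],
    [[0,0,0],[0.003,0,0],-1],
    [[0,0,0],[0.003,0,0],-1],
  ],
)

```text
t: 11.72
eef_pos: [463.3, 125.5, 138.9]
tcp_rot: [-3.141, 0.002, 1.613]
ft_force: [0.7, -11.4, -3.2]
opening: 0.358
grip_force: 30.0
```

Request:
move_arm(
  plan=[
    [[0,0,0],[-0.0015,0,0],-1],
    [[0,0,0],[-0.0015,0,0.002],-1],
    [[0,0,0],[-0.0015,0,0.004],-1],
    [[0,0,0],[-0.0015,0,0.006],-1],
    [[0,0,0],[-0.0015,0,0.006],-1],
  ],
)

```text
t: 12.35
eef_pos: [463.3, 124.9, 132.8]
tcp_rot: [-3.141, 0.0, 1.612]
ft_force: [0.4, -2.6, -2.6]
opening: 0.357
grip_force: 30.0
```

Request:
move_arm(
  plan=[
    [[0,0,0],[0,0,0.001],-1],
    [[0,0,0],[0,0,0.0015],-1],
    [[0,0,0],[0,0,0.0015],-1],
  ],
)

```text
t: 12.72
eef_pos: [463.4, 125.0, 131.5]
tcp_rot: [3.141, 0.0, 1.612]
ft_force: [1.0, -3.7, -1.5]
opening: 0.356
grip_force: 30.0
```

Request:
move_arm(
  plan=[
    [[0,0,0],[0,0,0],0.65],
    [[0,0,0],[0,0,0],0.65],
    [[0,0,0],[0,0,0],0.65],
    [[0,0,0],[0,0,0],0.65],
    [[0,0,0],[0,0,0],0.65],
  ],
)

```text
t: 13.35
eef_pos: [463.3, 125.0, 131.5]
tcp_rot: [3.142, -0.0, 1.612]
ft_force: [0.9, -0.6, -0.3]
opening: 0.801
grip_force: 0.0
```

Request:
move_arm(
  plan=[
    [[0,0,0],[0,0,-0.03],0.65],
    [[0,0,0],[0,0,-0.08],0.65],
    [[0,0,0],[0,0,-0.13],0.65],
    [[0,0,0],[0,0,-0.18],-1],
    [[0,0,0],[0,0,-0.2],-1],
  ],
)

```text
t: 13.98
eef_pos: [463.7, 125.1, 334.3]
tcp_rot: [3.138, -0.0, 1.612]
ft_force: [-0.1, -0.7, -1.2]
opening: 0.67
grip_force: 0.0
```

Request:
move_arm(
  plan=[
    [[0,0,0],[0,0,0],-1],
    [[0,0,0],[0,0,0],-1],
    [[0,0,0],[0,0,0],-1],
    [[0,0,0],[0,0,0],-1],
    [[0,0,0],[0,0,0],-1],
  ],
)

```text
t: 14.6
eef_pos: [463.3, 125.0, 331.1]
tcp_rot: [-3.141, -0.0, 1.612]
ft_force: [-0.5, 0.6, 0.0]
opening: 0.144
grip_force: 0.0
```

Run:
```python
from h import *
import pickle
s=readout.state(); print(s["eef_pos"],s["tcp_rot"],s["opening"],s["ft_force"])
W=shot("wrist","w6");S=shot("side","s6"); pickle.dump((W,S),open("p6.pkl","wb"))
def c(p,x,y,w,h,k): return cv2.resize(p["img"][y:y+h,x:x+w,::-1],None,fx=k,fy=k,interpolation=cv2.INTER_CUBIC)
def loc(q,L): c_,s_=np.cos(q[2]),np.sin(q[2]); return [q[0]+c_*L[0]-s_*L[1],q[1]+s_*L[0]+c_*L[1],L[2]]
q=[460.1,205.5,1.613]
for n,p in(("W",W),("S",S)):
  for h in(12,0):
    print(n,h,"flange RL RR FL FR tipL tipR",np.round([proj(p,loc(q,L))[0] for L in[(0,17,207+h),(0,-17,207+h),(-22,17,207+h),(-22,-17,207+h),(-190,17,161+h),(-190,-17,161+h)]],1).tolist())
cv2.imwrite("pics/z6.png",np.hstack([c(W,200,0,133,200,3),c(S,230,90,133,200,3)]))
go(loc(q,(-13,0,235)),1.613)
```

```text
[463.29770457 124.97334547 331.09263466] [-3.14100496e+00 -2.17502977e-05  1.61230602e+00] 0.14413880979080632 [-0.4707192   0.60312739  0.02533902]
W 12 flange RL RR FL FR tipL tipR [[257.7, 100.9], [300.4, 100.9], [258.2, 129.2], [299.9, 129.2], [263.1, 287.7], [294.9, 287.7]]
W 0 flange RL RR FL FR tipL tipR [[258.5, 101.4], [299.4, 101.4], [259.0, 128.6], [299.0, 128.6], [263.6, 282.3], [294.4, 282.3]]
S 12 flange RL RR FL FR tipL tipR [[251.3, 123.3], [263.5, 121.4], [252.7, 128.3], [265.1, 126.4], [265.6, 184.5], [278.8, 182.2]]
S 0 flange RL RR FL FR tipL tipR [[251.6, 126.8], [263.7, 124.9], [253.0, 131.8], [265.3, 129.9], [265.8, 187.7], [278.9, 185.4]]
turn [-0.02 -0.01 -0.04] shift [0.0676 0.0002 0.0963]
```

View pics/z6.png

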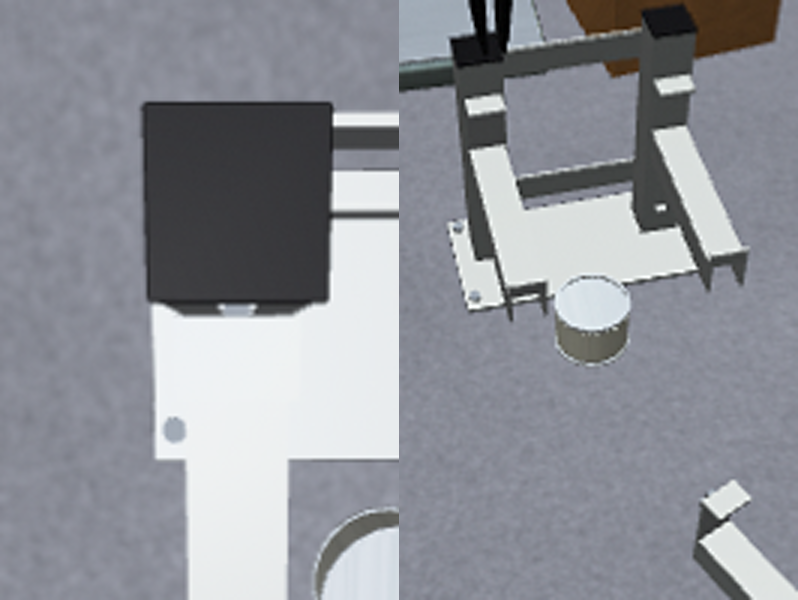

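The spare now hangs on the empty post at catch height, parallel to its neighbour. Next I press the flange with the fingers shut.

Request:
move_arm(
  plan=[
    [[0,0,0],[0.05,0,0],-1],
    [[0,0,0],[0.0665,0,0.02],-1],
    [[0,0,0],[0.0665,0,0.05],-1],
    [[0,0,0],[0.0665,0,0.09],-1],
    [[0,0,0],[0.0665,0,0.09],-1],
  ],
)

```text
t: 15.32
eef_pos: [459.6, 191.2, 239.7]
tcp_rot: [-3.137, 0.001, 1.612]
ft_force: [0.1, 0.3, 0.4]
opening: 0.002
grip_force: 0.0
```

Request:
move_arm(
  plan=[
    [[0,0,0],[0,0,0],-1],
    [[0,0,0],[0,0,0],-1],
    [[0,0,0],[0,0,0.01],-1],
    [[0,0,0],[0,0,0.014],-1],
    [[0,0,0],[0,0,0.014],-1],
  ],
)

```text
t: 15.95
eef_pos: [460.4, 191.4, 227.1]
tcp_rot: [-3.141, 0.0, 1.612]
ft_force: [0.5, 0.7, 0.1]
opening: 0.006
grip_force: 0.0
```

Request:
move_arm(
  plan=[
    [[0,0,0],[0,0,0.004],-1],
    [[0,0,0],[0,0,0.007],-1],
    [[0,0,0],[0,0,0.009],-1],
    [[0,0,0],[0,0,0.011],-1],
    [[0,0,0],[0,0,0.012],-1],
  ],
)

```text
t: 16.58
eef_pos: [460.8, 191.5, 215.7]
tcp_rot: [3.141, -0.0, 1.612]
ft_force: [0.8, -1.1, 1.6]
opening: 0.004
grip_force: 0.7
```

Request:
move_arm(
  plan=[
    [[0,0,0],[0,0,0.0015],-1],
    [[0,0,0],[0,0,0.003],-1],
    [[0,0,0],[0,0,0.0045],-1],
    [[0,0,0],[0,0,0.006],-1],
    [[0,0,0],[0,0,0.006],-1],
  ],
)

```text
t: 17.2
eef_pos: [460.3, 191.3, 209.1]
tcp_rot: [-3.141, 0.0, 1.612]
ft_force: [-0.1, 0.5, -0.2]
opening: 0.006
grip_force: 0.0
```

Request:
move_arm(
  plan=[
    [[0,0,0],[0,0,0.001],-1],
    [[0,0,0],[0,0,0.002],-1],
    [[0,0,0],[0,0,0.003],-1],
    [[0,0,0],[0,0,0.0035],-1],
    [[0,0,0],[0,0,0.0035],-1],
  ],
)

```text
t: 17.82
eef_pos: [460.9, 191.4, 206.8]
tcp_rot: [3.14, -0.0, 1.612]
ft_force: [-3.1, -1.3, 10.4]
opening: 0.009
grip_force: 4.9
```

Request:
move_arm(
  plan=[
    [[0,0,0],[0,0,0.001],-1],
    [[0,0,0],[0,0,0.0015],-1],
    [[0,0,0],[0,0,0.0015],-1],
  ],
)

```text
t: 18.2
eef_pos: [461.7, 191.5, 206.6]
tcp_rot: [3.137, -0.001, 1.612]
ft_force: [-2.8, -3.0, 21.8]
opening: 0.007
grip_force: 10.9
```

Request:
move_arm(
  plan=[
    [[0,0,0],[0,0,-0.03],-1],
    [[0,0,0],[0,0,-0.08],-1],
    [[0,0,0],[-0.04,0,-0.13],-1],
    [[0,0,0],[-0.1,0,-0.15],-1],
    [[0,0,0],[-0.1,0,-0.15],-1],
  ],
)

```text
t: 18.82
eef_pos: [465.2, 88.9, 356.0]
tcp_rot: [3.138, 0.0, 1.609]
ft_force: [-0.1, -0.3, -0.7]
opening: 0.002
grip_force: 0.0
```

Run:
```python
from h import *
s=readout.state(); print(s["eef_pos"],s["ft_force"])
W=shot("wrist","w7");S=shot("side","s7")
def c(p,x,y,w,h,k): return cv2.resize(p["img"][y:y+h,x:x+w,::-1],None,fx=k,fy=k,interpolation=cv2.INTER_CUBIC)
cv2.imwrite("pics/z7.png",np.hstack([c(W,200,0,133,200,3),c(S,230,90,133,200,3)]))
```

```text
[465.1517098   88.87720596 356.01412872] [-0.14301041 -0.3284442  -0.70632882]
```

View pics/z7.png

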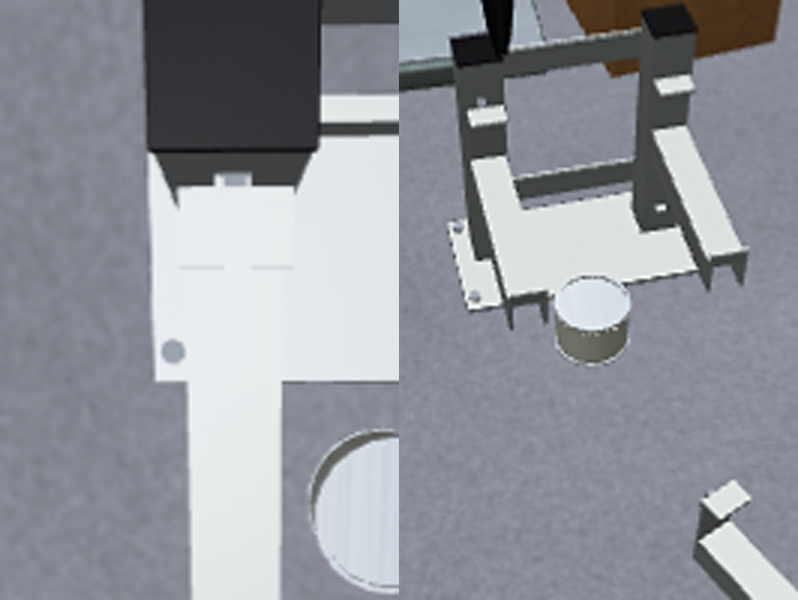

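The side crop shows the flange about 12 mm lower than before and level with its neighbour relative to the post cap. The hard stop was at 206.6 mm, against a home height of 207.

```bash
python3 -c "
from h import *
print(env.job_done())"
```

```text
the job is handed in; nothing more can be done
None
```

The spare arm is hooked into the empty post at its neighbour's height and pressed past the catch to its stop, with the flange at 206.6 mm against the 207 mm home height. The job was handed in at about 19 s, with no verdict returned; I touched nothing else on the bench.

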